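Catch the propped case lid on a finger and let it down shut

ROBOT

A 6-joint arm with a two-finger parallel gripper is mounted at the origin on the work surface. World frame = base frame: x ahead of the robot, y to its left, z up, the work surface at z = 0. Lengths are in m, angles in rad, forces in N, time in s.
With the tool pointing down it reaches from about 0.3 to 0.85 m from the base axis. Payload 4.2 kg.
Tool frame: the origin (TCP) lies at the very end of the fingers, on their centre line; the grasp point (between the pads) lies robot.grasp_offset behind it (robot.grasp_offset is the distance from the TCP to the grasp point, in m); z points along the fingers, y is the direction in which the jaws open and shut (so a half turn about z gives the same grasp; the last joint's range is limited). The gripper opens to 91 mm and grips with 3 to 60 N. Pads are 32 mm wide; open, the fingers measure 118 mm over their backs; the gripper's body (76 mm by 178 mm) begins 60 mm behind the grasp point.
Start: joints at [-1.215, 0.32, 1.565, -0, 1.257, -0.02], TCP at [0.211, -0.535, 0.214] pointing down, gripper open.
Joint ranges: [-3.11, 3.11], [-0.84, 2.01], [0.21, 2.61], [-1.34, 4.49], [0.05, 2.63], [-2.56, 2.56]. Speed limits (rad/s): [2.57, 2.57, 3.14, 3.14, 3.14, 3.14].

INTERFACE

Orientations are given as a rotation vector (axis times angle).
In Python, from workcell import robot gives the robot as it stands.
- The arm moves only by the shell command python3 -m pendant 'ROWS' [FORCE]. ROWS is JSON, a list of rows, each an object with "hand": the closure, from 0 (fully open) to 1 (shut); "delta_pos": the shift along the tool's x, y, z in mm, a list of three; "angular": the turn, a rotation vector about the tool's x, y, z in rad, a list of three. A call has 1 to 20 rows; each row shifts and turns the commanded pose from where the row before left it, along the tool's axes as they then stand; what a row does not reach is not made up. A row lasts 1/10 s, in which the tool goes at most 50 mm and 8.59 degrees, less where a joint would pass 70% of its speed; a pose out of reach is approached as far as the arm can. A call with a gripper value outside its range is refused whole. The fingers move at their own pace and stop on an object; FORCE is the grip in N (left out, the last holds). Time passes only in rows, so rows that do not move let the fingers close. It gives the time, the measured TCP pose, the force and the opening at its end, in the units of the state.
- robot.state(): the state, without advancing time (a new reading comes with each control period).
- robot.grab_frame(name): name is "scene" or "top"; returns the picture (480x640x3 uint8, red, green, blue); there is no depth.
- robot.camera_params(name): a dict with "fx", "fy", "cx", "cy" (pixels), "rvec" (rotation vector, rad) and "tvec" (3), from world to camera coordinates, as OpenCV has them. Camera axes: x right, y down, z forward; pixel columns grow to the right and rows downward; lengths in m; the calibration is good to about 2 mm. A picture is of the moment at which its call begins. camera_params takes no time and is no camera call.
- robot.sign_off(): hands the job in, once; it reports no verdict.
The state is a dict: "clock": time; "q": joint angles; "qvel": joint speeds; "joint_torque": joint torques, N m; "eef_pos": TCP position; "tool_rot": TCP orientation; "ft_force": force on the tool from outside, world axes, zero at the start; "moment": the same for the moment, N m; "gripper_width": opening from 0.0 (shut) to 1.0 (fully open).
Only numpy, scipy, OpenCV 4.12 (cv2) and the standard library are available. Lean on these libraries where they do the work, as an engineer would, in place of code of your own. Each camera call takes 0.05 s, during which the arm holds its last target.

TASK

The lid of the plywood glassware case stands half open on a thin swing-out stay at the corner of its free edge farther from the robot. Wait with the closed fingers under the lid's free edge just beside the stay, on the side towards the lid's middle, and push the stay outward, so that the lid drops only a little way and is caught on the back of your finger; then let the lid down on the finger until it is fully shut, without slamming it or lifting it above where it stood. Nothing needs gripping; leave the bottle, beaker and cork ring where they are, and finish clear of everything.

Things in the scene. Friction and masses are not known exactly. Their poses are not given: they have to be found in the camera images.
- case: open plywood case fixed to the bench, 170 mm deep (its x) x 260 mm wide (its y) x 90 mm high. Origin at the centre of its underside, z up, front (the side of the lid's free edge) is its -x, which looks roughly to the robot's left; its +y side, with the stay, looks away from the robot. Walls 10 mm; glassware in foam inside up to 60 mm high
- lid (a joint): lid angle in rad: 0 fully shut, grows as it opens, 0.60 (34 degrees) at the start, resting on the stay. Plywood, about 0.2 to 0.4 kg, falls freely once the stay is away (lightly damped, left alone it is shut in under half a second, too hard)
- lid_front (a point): middle of the lower front edge of the lid, the moving free edge. The lid is a flat board 202 mm from hinge line to this edge, 288 mm wide along the case's y, 8 mm thick above this edge; shut, it juts out 32 mm in front of the case's front wall and 14 mm past each side wall, its underside 90.5 mm above the bench, so that a fingertip can stay under the jutting edge until the lid is down
- lid_hinge (a point): middle of the hinge line, along the case's y at its rear top edge: x = +85 mm, z = 90.5 mm in the case's frame
- stay (a joint): swing of the stay in rad: 0 upright with its top leaning 3 degrees inward, held there by a stop; grows as it swings outward (top towards the case's +y), to 1.7 when it hangs out past level. It lets the lid go after about 0.1 to 0.2 and then falls outward by its own weight. About 1 N at its top moves it
- stay_top (a point): centre of the round top of the stay, a steel rod 10 mm thick and about 113 mm long to this point whose foot is pivoted (about the case's x) on the outside of the case's +y wall, at y = +139 mm in the case's frame and 76 mm above the bench. It stands under the lid, its axis about 14 mm (measured level) behind the lid's front edge and its top about 10 mm in from the lid's +y edge
- reagent: loose amber bottle, 62 mm across, 130 mm high, behind the hinge side of the case; origin at the centre of its base
- beaker: loose glass beaker, 68 mm across, 85 mm high, behind the hinge side of the case; origin at the centre of its base
- corkring: loose cork flask ring, 100 mm across, 28 mm high, in front of the case near its end towards the robot; origin at the centre of its base

How it is judged:
By the outcome, as a careful person would: the job done as asked, in the order asked, and still so for the second after the job is handed in, with the robot touching nothing.
It also fails if it takes over 51 s, if anything falls off the work surface, if the arm or the gripper's body presses on something with over 40 N, if the wrist force passes 120 N, or if a joint passes its speed limit or range.

## Working session

There is one attempt and no reset: what is moved stays moved. The work goes in short steps, Python scripts to look and compute and a shell command to move; the robot and the scene stay as the last step left them, time stands still between calls to the robot, and variables do not carry over. Pictures are saved under pics/ and viewed, and the job is handed in when it is done.

```bash
mkdir -p pics; ls; python3 - <<'E'
from workcell import robot
import cv2
s=robot.state();print(s); print(robot.grasp_offset)
for n in("scene","top"):
    print(n,robot.camera_params(n))
    cv2.imwrite(f"pics/{n}0.png",robot.grab_frame(n)[:,:,::-1])
E
```

```text
pics
{'clock': 0.0, 'q': array([-1.21502557e+00,  3.20280073e-01,  1.56568811e+00, -2.34518792e-05,
        1.25737043e+00, -2.00034677e-02]), 'qvel': array([ 0.00074512, -0.00128664,  0.00065949, -0.00106236, -0.00092437,
        0.00087465]), 'joint_torque': array([-3.25532192e-04, -4.12468994e+01, -2.31970525e+01,  7.25429133e-02,
        4.57368081e-02, -1.45652607e-04]), 'eef_pos': array([ 0.21083688, -0.5344085 ,  0.21312354]), 'tool_rot': array([-3.08461440e+00, -5.86488353e-01,  4.92541266e-04]), 'ft_force': array([-0.9276611 , -0.44910431,  0.74881736]), 'moment': array([-0.04938088,  0.05599115,  0.0107567 ]), 'gripper_width': 0.9997988159508966}
0.0188
scene {'fx': 455.9759351189649, 'fy': 455.9759351189649, 'cx': 321.69069195876045, 'cy': 239.41543468543608, 'rvec': array([ 0.85453488,  2.74710988, -0.75225101]), 'tvec': array([ 0.40845007, -0.21781125,  1.15653706])}
top {'fx': 473.00762330319475, 'fy': 473.00762330319475, 'cx': 319.10642200913287, 'cy': 238.1950731574226, 'rvec': array([ 2.14542785, -2.12809935,  0.16066387]), 'tvec': array([0.02139195, 0.53911371, 0.96770551])}
```

View pics/scene0.png

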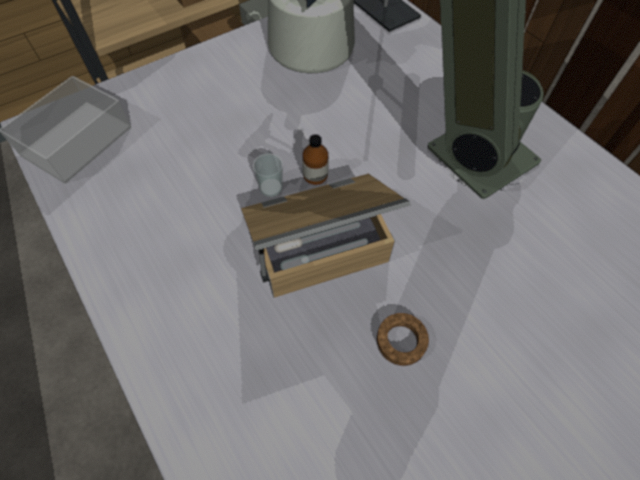

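View pics/top0.png

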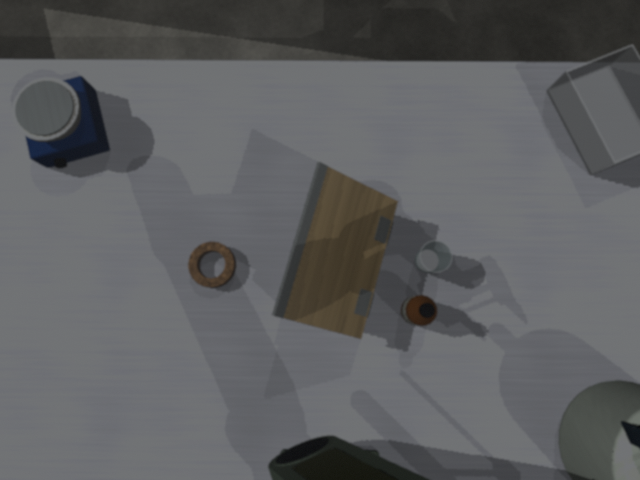

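```bash
cat > h.py <<'E'
import numpy as np,cv2
from workcell import robot
from scipy.spatial.transform import Rotation as R
def cam(n):
    c=robot.camera_params(n);K=np.array([[c['fx'],0,c['cx']],[0,c['fy'],c['cy']],[0,0,1]])
    return K,R.from_rotvec(c['rvec']).as_matrix(),np.array(c['tvec'])
def proj(n,p):
    K,r,t=cam(n);q=np.atleast_2d(p)@r.T+t;q=q@K.T;return q[:,:2]/q[:,2:]
def ray(n,u):
    K,r,t=cam(n);d=r.T@np.linalg.solve(K,[u[0],u[1],1]);return -r.T@t,d/np.linalg.norm(d)
def onz(n,u,z):
    o,d=ray(n,u);return o+d*(z-o[2])/d[2]
def tri(a,b):
    o1,d1=ray("scene",a);o2,d2=ray("top",b)
    k=np.linalg.lstsq(np.c_[d1,-d2],o2-o1,rcond=None)[0]
    p,q=o1+k[0]*d1,o2+k[1]*d2;return (p+q)/2,np.linalg.norm(p-q)
E
python3 - <<'E'
from h import *
np.set_printoptions(precision=4,suppress=True)
a=cv2.imread('pics/scene0.png')[160:310,220:420];cv2.imwrite('pics/sc.png',cv2.resize(a,None,fx=4,fy=4,interpolation=cv2.INTER_CUBIC))
a=cv2.imread('pics/top0.png')[140:360,250:500];a=cv2.convertScaleAbs(a,alpha=1.6);cv2.imwrite('pics/tc.png',cv2.resize(a,None,fx=2.7,fy=2.7,interpolation=cv2.INTER_CUBIC))
print(proj("top",[[0,0,0],[.5,0,0],[.5,.2,0]]),proj("scene",[[0,0,0],[.5,0,0],[.5,.2,0]]))
print(ray("top",(320,240)),ray("scene",(320,240)))
E
```

```text
[[329.5627 501.7101]
 [330.7228 258.6661]
 [240.3723 257.9566]] [[482.7261 153.5412]
 [320.5506 250.5775]
 [376.6583 321.5545]]
(array([0.3813, 0.0184, 1.0401]), array([ 0.1523,  0.0053, -0.9883])) (array([0.7869, 0.403 , 0.8776]), array([-0.2951, -0.4173, -0.8595]))
```

View pics/sc.png

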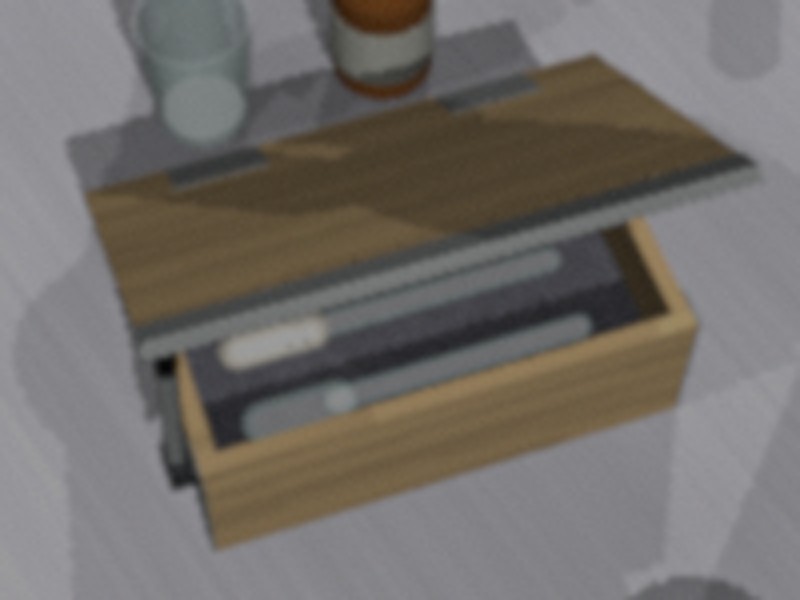

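View pics/tc.png

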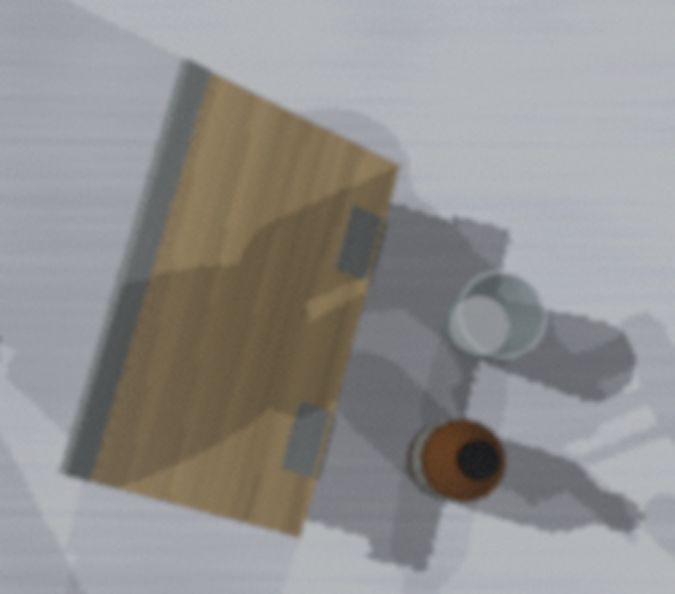

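```bash
python3 - <<'E'
from h import *
np.set_printoptions(precision=4,suppress=True)
S=lambda x,y:((x+.5)/4-.5+220,(y+.5)/4-.5+160)
T=lambda x,y:((x+.5)/2.7-.5+250,(y+.5)/2.7-.5+140)
print("case top far/near",onz("scene",S(213,455),.09),onz("scene",S(697,323),.09))
print("case bot",onz("scene",S(217,549),0),onz("scene",S(678,405),0))
L={}
for n,a,b in [("FF",S(146,358),T(182,61)),("FN",S(760,178),T(63,472)),("HF",S(88,192),T(398,165)),("HN",S(597,55),T(300,536))]:
    L[n]=tri(a,b);print(n,L[n])
d=lambda a,b:np.linalg.norm(L[a][0]-L[b][0])
print(d("FF","FN"),d("HF","HN"),d("FF","HF"),d("FN","HN"))
E
```

```text
case top far/near [0.6337 0.0309 0.09  ] [0.3943 0.1053 0.09  ]
case bot [0.6431 0.0361 0.    ] [0.3911 0.1058 0.    ]
FF (array([0.6549, 0.0294, 0.2032]), np.float64(0.0004321860304233447))
FN (array([0.3778, 0.1042, 0.2017]), np.float64(0.0003184396948793675))
HF (array([ 0.6088, -0.1331,  0.096 ]), np.float64(0.0007653656637881805))
HN (array([ 0.3327, -0.0577,  0.0932]), np.float64(0.0010244061224664604))
0.287096137851699 0.2861998126727576 0.20002145756309658 0.20006475047335506
```

```bash
python3 -m pendant '[{"hand":1,"delta_pos":[0,0,-40],"angular":[0,0,0]},{"hand":1,"delta_pos":[0,0,-40],"angular":[0.1,0,0]},{"hand":1,"delta_pos":[0,0,-40],"angular":[0.1,0,0]},{"hand":1,"delta_pos":[0,0,-40],"angular":[0.1,0.1,0]}]'; python3 - <<'E'
from h import *
np.set_printoptions(precision=4,suppress=True)
s=robot.state();print(s['q'],s['eef_pos']);print(R.from_rotvec(s['tool_rot']).as_matrix())
def rz(a):return R.from_euler('z',a)
def ry(a):return R.from_euler('y',a)
q0=[-1.21502557,.32028,1.565688,-2.3e-5,1.25737,-.0200035];r0=[-3.0846144,-.58648835,.00049]
for q,r in ((q0,R.from_rotvec(r0)),(s['q'],R.from_rotvec(s['tool_rot']))):
  for s4 in(1,-1):
    for s6 in (1,-1):
      M=rz(q[0])*ry(q[1]+q[2])*rz(s4*q[3])*ry(q[4])*rz(s6*q[5])
      print(s4,s6,(M.inv()*r).as_rotvec())
print("cork",onz("top",(212,264),.028))
E
```

```text
clock: 0.5
eef_pos: [0.2177, -0.5443, 0.3758]
tool_rot: [-2.777, -0.521, -0.063]
ft_force: [0.8, -1.6, 0.1]
gripper_width: 0.682
[-1.2573  0.4728  0.9722  0.0912  2.0032 -0.0317] [ 0.2177 -0.5443  0.3758]
[[ 0.9329  0.36   -0.0146]
 [ 0.3462 -0.8844  0.313 ]
 [ 0.0998 -0.297  -0.9496]]
1 1 [-0.      0.      1.5708]
1 -1 [-0.      0.      1.5308]
-1 1 [ 0.     -0.      1.5708]
-1 -1 [ 0.     -0.      1.5308]
1 1 [-0.      0.      1.5708]
1 -1 [-0.      0.      1.5074]
-1 1 [-0.1326  0.1245  1.4905]
-1 -1 [-0.1276  0.1276  1.4273]
cork [0.4833 0.2557 0.028 ]
```

```bash
cat >> h.py <<'E'
import json
def log():
    s=robot.state()
    try:D=json.load(open('log.json'))
    except Exception:D=[]
    D.append([list(map(float,s[k])) for k in('q','eef_pos','tool_rot')]);json.dump(D,open('log.json','w'))
E
python3 -c "
from h import log;log()"
python3 -m pendant '[{"hand":1,"delta_pos":[40,-20,-10],"angular":[-0.1,0,0]},{"hand":1,"delta_pos":[40,-20,-10],"angular":[-0.1,0,0]},{"hand":1,"delta_pos":[40,-20,-10],"angular":[-0.1,0,0]},{"hand":1,"delta_pos":[40,-20,0],"angular":[-0.1,0,0]}]' >/dev/null; python3 -c "
from h import log;log()"
python3 -m pendant '[{"hand":1,"delta_pos":[30,-20,-10],"angular":[-0.1,0,0.1]},{"hand":1,"delta_pos":[20,-30,-10],"angular":[-0.1,0,0.1]},{"hand":1,"delta_pos":[20,-30,-10],"angular":[-0.1,0,0.1]}]' >/dev/null; python3 -c "
from h import log;log()"
python3 -m pendant '[{"hand":1,"delta_pos":[10,-30,-10],"angular":[0,0.14,0]},{"hand":1,"delta_pos":[10,-30,-10],"angular":[0,0.14,0]},{"hand":1,"delta_pos":[10,-30,-10],"angular":[0,0.14,0]}]' >/dev/null; python3 - <<'E'
from h import *
log()
np.set_printoptions(precision=4,suppress=True)
from scipy.optimize import least_squares
D=json.load(open('log.json'))
D.append([[-1.21502557,.32028,1.565688,-2.3e-5,1.25737,-.0200035],[.21083688,-.5344085,.21312354],[-3.0846144,-.58648835,.00049]])
def rz(a):return R.from_euler('z',a)
def ry(a):return R.from_euler('y',a)
def fk(P,q):
    a1,h,L2,a2,bx,L3,L6=P
    M=rz(q[0])*ry(q[1]+q[2])*rz(q[3])*ry(q[4])*rz(q[5])*rz(np.pi/2)
    return rz(q[0]).apply([a1,0,h]+ry(q[1]).apply([a2,0,L2])+ry(q[1]+q[2]).apply([bx,0,L3]))+M.apply([0,0,L6]),M
f=lambda P:np.concatenate([fk(P,q)[0]-p for q,p,r in D])
o=least_squares(f,[0,.35,.4,0,0,.4,.25]);print(o.x,abs(o.fun).max())
for q,p,r in D:print(np.array(q),np.array(p))
print(R.from_rotvec(robot.state()['tool_rot']).as_matrix())
E
```

```text
[ 0.0007  0.14    0.6173 -0.0073  0.0304  0.4169  0.357 ] 0.012146104490993459
[-1.2573  0.4728  0.9722  0.0912  2.0032 -0.0317] [ 0.2177 -0.5443  0.3758]
[-0.962   0.1401  1.2822  0.0678  1.5919  0.2698] [ 0.3376 -0.4245  0.4309]
[-0.6258 -0.0491  1.4863 -0.1727  1.3603  0.911 ] [ 0.3791 -0.3294  0.4508]
[-0.6394 -0.2841  1.7732  0.1436  0.9926  0.7706] [ 0.3979 -0.2314  0.455 ]
[-1.215   0.3203  1.5657 -0.      1.2574 -0.02  ] [ 0.2108 -0.5344  0.2131]
[[ 0.8263  0.0168  0.563 ]
 [ 0.2026 -0.9415 -0.2692]
 [ 0.5255  0.3365 -0.7814]]
```

```bash
cat >> h.py <<'E'
def rz(a):return R.from_euler('z',a)
def ry(a):return R.from_euler('y',a)
def fk(P,q):
    a1,h,L2,a2,bx,L3,L6,yo,wx=P
    M=rz(q[0])*ry(q[1]+q[2])*rz(q[3])*ry(q[4])*rz(q[5])*rz(np.pi/2)
    return rz(q[0]).apply([a1,yo,h]+ry(q[1]).apply([a2,0,L2])+ry(q[1]+q[2]).apply([bx,0,L3]))+(rz(q[0])*ry(q[1]+q[2])*rz(q[3])).apply(ry(q[4]).apply([wx,0,L6])),M
def data():
    D=json.load(open('log.json'))
    D.append([[-1.21502557,.32028,1.565688,-2.3e-5,1.25737,-.0200035],[.21083688,-.5344085,.21312354],[-3.0846144,-.58648835,.00049]]);return D
E
python3 - <<'E'
from h import *
np.set_printoptions(precision=4,suppress=True)
from scipy.optimize import least_squares
D=data()
f=lambda P:np.concatenate([fk(P,q)[0]-p for q,p,r in D])
o=least_squares(f,[0,.35,.4,0,0,.4,.25,0,0]);print(o.x,abs(o.fun).max());print(o.fun.reshape(-1,3))
for q,p,r in D:print((fk(o.x,q)[1].inv()*R.from_rotvec(r)).magnitude())
E
```

```text
[-0.      0.1403  0.5918 -0.      0.0252  0.417   0.3357  0.0115 -0.    ] 1.0829919636079488e-07
[[-0. -0. -0.]
 [-0. -0.  0.]
 [-0. -0.  0.]
 [-0. -0. -0.]
 [ 0.  0.  0.]]
3.0152268643873214e-16
3.837465548675441e-16
6.973901220767556e-16
9.98622313591936e-16
1.2189359491616534e-06
```

```bash
cat >> h.py <<'E'
from scipy.optimize import least_squares
P=[0,.1403,.5918,0,.0252,.4170,.3357,.0115,0]
LO=np.array([-3.11,-.84,.21,-1.34,.05,-2.56]);HI=np.array([3.11,2.01,2.61,4.49,2.63,2.56])
Yc=np.array([.277,-.0748,0]);Yc/=np.linalg.norm(Yc);Xc=np.array([Yc[1],-Yc[0],0]);Zc=np.array([0,0,1.])
H=np.array([.4725,-.0935,0]);O=H-.085*Xc
def w(x,y,z):return O+Xc*x/1e3+Yc*y/1e3+Zc*z/1e3
def tool(p,up=1,yaw=0):
    a=R.from_euler('z',yaw).apply(Xc)
    z=a*np.cos(p)-Zc*np.sin(p);x=up*(a*np.sin(p)+Zc*np.cos(p));return R.from_matrix(np.c_[x,np.cross(z,x),z])
def ik(p,M,q0):
    f=lambda q:(lambda r:np.r_[(r[0]-p)*3,(r[1].inv()*M).as_rotvec()])(fk(P,q))
    o=least_squares(f,np.clip(q0,LO+1e-3,HI-1e-3),bounds=(LO,HI));return o.x,abs(o.fun).max()
E
python3 - <<'E'
from h import *
np.set_printoptions(precision=3,suppress=True)
print(O,Xc,Yc)
rng=np.random.default_rng(0)
for p in(.3,.5,.6):
 for up in(1,-1):
  for pt in((-65,100,185),(-100,125,75),(-160,100,185)):
   S=[]
   for k in range(25):
     q,e=ik(w(*pt),tool(p,up),rng.uniform(LO,HI))
     if e<1e-4 and not any(np.allclose(q,s,atol=.02) for s in S):S.append(q)
   print(p,up,pt,*S)
E
```

```text
[ 0.495 -0.011  0.   ] [-0.261 -0.965  0.   ] [ 0.965 -0.261  0.   ]
0.3 1 (-65, 100, 185) [ 0.436  0.832  1.335 -0.892  1.921 -2.311]
0.3 1 (-100, 125, 75) [ 0.449  1.01   1.238 -0.86   1.877 -2.238]
0.3 1 (-160, 100, 185) [ 0.523  0.927  1.113 -0.869  2.06  -2.365]
0.3 -1 (-65, 100, 185) [ 0.436  0.832  1.335 -0.892  1.921  0.831]
0.3 -1 (-100, 125, 75) [ 0.449  1.01   1.238 -0.86   1.877  0.904]
0.3 -1 (-160, 100, 185) [ 0.523  0.927  1.113 -0.869  2.06   0.777]
0.5 1 (-65, 100, 185) [ 0.409  0.747  1.343 -0.784  1.81  -2.345]
0.5 1 (-100, 125, 75) [ 0.424  0.917  1.279 -0.759  1.743 -2.26 ]
0.5 1 (-160, 100, 185) [ 0.501  0.844  1.133 -0.75   1.948 -2.365]
0.5 -1 (-65, 100, 185) [ 0.409  0.747  1.343 -0.784  1.81   0.797]
0.5 -1 (-100, 125, 75) [ 0.424  0.917  1.279 -0.759  1.743  0.881]
0.5 -1 (-160, 100, 185) [ 0.501  0.844  1.133 -0.75   1.948  0.776]
0.6 1 (-65, 100, 185) [ 0.391  0.705  1.351 -0.729  1.753 -2.366]
0.6 1 (-100, 125, 75) [ 0.407  0.871  1.302 -0.708  1.674 -2.277]
0.6 1 (-160, 100, 185) [ 0.485  0.801  1.149 -0.69   1.889 -2.37 ]
0.6 -1 (-65, 100, 185) [ 0.391  0.705  1.351 -0.729  1.753  0.776]
0.6 -1 (-100, 125, 75) [ 0.407  0.871  1.302 -0.708  1.674  0.864]
0.6 -1 (-160, 100, 185) [ 0.485  0.801  1.149 -0.69   1.889  0.772]
```

```bash
cat >> h.py <<'E'
def plan(pt,M,n,sv=True):
    s=robot.state();p0=np.array(s['eef_pos']);M0=R.from_rotvec(s['tool_rot']);q=np.array(s['q'])
    rv=(M0.inv()*M).as_rotvec()/n
    d=(pt-p0)/n;mx=0
    for i in range(n):
        Mi=M0*R.from_rotvec(rv*i);qn,e=ik(p0+d*(i+1),M0*R.from_rotvec(rv*(i+1)),q)
        dq=abs(qn-q);mx=np.maximum(mx,dq);q=qn
        print(np.round(Mi.inv().apply(d)*1e3,1).tolist(),np.round(rv,3).tolist(),'' if e<1e-4 else 'IKERR%.3g'%e)
    print('q end',q.round(2),'max dq',mx.round(3))
E
python3 - <<'E'
from h import *
M=tool(.5,-1)
print((R.from_rotvec(robot.state()['tool_rot']).inv()*M).as_rotvec())
plan(w(-210,100,330),M,20)
E
```

```text
[-0.01794401 -1.18564335 -1.40461522]
[11.0, -20.6, 6.5] [-0.001, -0.059, -0.07] 
[12.8, -19.7, 5.8] [-0.001, -0.059, -0.07] 
[14.4, -18.8, 5.0] [-0.001, -0.059, -0.07] 
[16.0, -17.7, 4.1] [-0.001, -0.059, -0.07] 
[17.4, -16.5, 3.1] [-0.001, -0.059, -0.07] 
[18.7, -15.3, 2.0] [-0.001, -0.059, -0.07] 
[19.8, -13.9, 0.8] [-0.001, -0.059, -0.07] 
[20.7, -12.5, -0.4] [-0.001, -0.059, -0.07] 
[21.5, -11.0, -1.7] [-0.001, -0.059, -0.07] 
[22.1, -9.5, -3.0] [-0.001, -0.059, -0.07] 
[22.5, -7.9, -4.3] [-0.001, -0.059, -0.07] 
[22.7, -6.3, -5.6] [-0.001, -0.059, -0.07] 
[22.7, -4.7, -7.0] [-0.001, -0.059, -0.07] 
[22.5, -3.1, -8.3] [-0.001, -0.059, -0.07] 
[22.1, -1.6, -9.7] [-0.001, -0.059, -0.07] 
[21.6, -0.0, -11.0] [-0.001, -0.059, -0.07] 
[20.9, 1.5, -12.2] [-0.001, -0.059, -0.07] 
[19.9, 2.9, -13.4] [-0.001, -0.059, -0.07] 
[18.9, 4.3, -14.6] [-0.001, -0.059, -0.07] 
[17.6, 5.6, -15.6] [-0.001, -0.059, -0.07] 
q end [ 0.54  0.83  0.8  -0.87  2.22  0.52] max dq [0.141 0.067 0.079 0.148 0.069 0.121]
```

```bash
python3 -m pendant '[{"hand":1,"delta_pos":[11,-21,4],"angular":[0,-0.059,-0.07]},{"hand":1,"delta_pos":[13,-20,4],"angular":[0,-0.059,-0.07]},{"hand":1,"delta_pos":[14,-19,4],"angular":[0,-0.059,-0.07]},{"hand":1,"delta_pos":[16,-18,4],"angular":[0,-0.059,-0.07]},{"hand":1,"delta_pos":[17,-16,3],"angular":[0,-0.059,-0.07]},{"hand":1,"delta_pos":[19,-15,2],"angular":[0,-0.059,-0.07]},{"hand":1,"delta_pos":[20,-14,1],"angular":[0,-0.059,-0.07]},{"hand":1,"delta_pos":[21,-12,0],"angular":[0,-0.059,-0.07]},{"hand":1,"delta_pos":[22,-11,-2],"angular":[0,-0.059,-0.07]},{"hand":1,"delta_pos":[22,-9,-3],"angular":[0,-0.059,-0.07]},{"hand":1,"delta_pos":[22,-8,-4],"angular":[0,-0.059,-0.07]},{"hand":1,"delta_pos":[23,-6,-6],"angular":[0,-0.059,-0.07]},{"hand":1,"delta_pos":[23,-5,-7],"angular":[0,-0.059,-0.07]},{"hand":1,"delta_pos":[22,-3,-8],"angular":[0,-0.059,-0.07]},{"hand":1,"delta_pos":[22,-2,-10],"angular":[0,-0.059,-0.07]},{"hand":1,"delta_pos":[22,0,-11],"angular":[0,-0.059,-0.07]},{"hand":1,"delta_pos":[21,1,-12],"angular":[0,-0.059,-0.07]},{"hand":1,"delta_pos":[20,3,-13],"angular":[0,-0.059,-0.07]},{"hand":1,"delta_pos":[19,4,-15],"angular":[0,-0.059,-0.07]},{"hand":1,"delta_pos":[18,6,-16],"angular":[0,-0.059,-0.07]}]'; python3 - <<'E'
from h import *
for n in("scene","top"):cv2.imwrite(f"pics/{n}1.png",robot.grab_frame(n)[:,:,::-1])
M=tool(.5,-1);s=robot.state()
print(s['q'].round(2),(np.array([Xc,Yc,Zc])@(s['eef_pos']-O)*1e3).round(1))
plan(w(-170,92,172),M,6)
E
```

```text
clock: 3.5
eef_pos: [0.645, 0.1664, 0.3344]
tool_rot: [1.817, 1.393, -1.079]
ft_force: [0.1, 0.5, 0.8]
gripper_width: 0.006
[ 0.54  0.84  0.78 -0.86  2.24  0.5 ] [-213.2   99.   328.3]
[19.3, -0.6, 19.0] [-0.002, -0.001, 0.003] 
[19.3, -0.7, 18.9] [-0.002, -0.001, 0.003] 
[19.3, -0.8, 18.9] [-0.002, -0.001, 0.003] 
[19.3, -0.9, 18.9] [-0.002, -0.001, 0.003] 
[19.4, -1.0, 18.9] [-0.002, -0.001, 0.003] 
[19.4, -1.1, 18.8] [-0.002, -0.001, 0.003] 
q end [ 0.52  0.86  1.14 -0.73  1.94  0.8 ] max dq [0.004 0.011 0.076 0.034 0.051 0.062]
```

View pics/scene1.png

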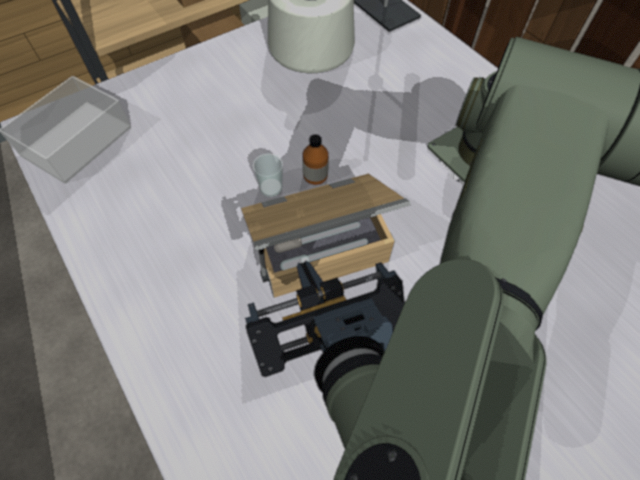

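View pics/top1.png

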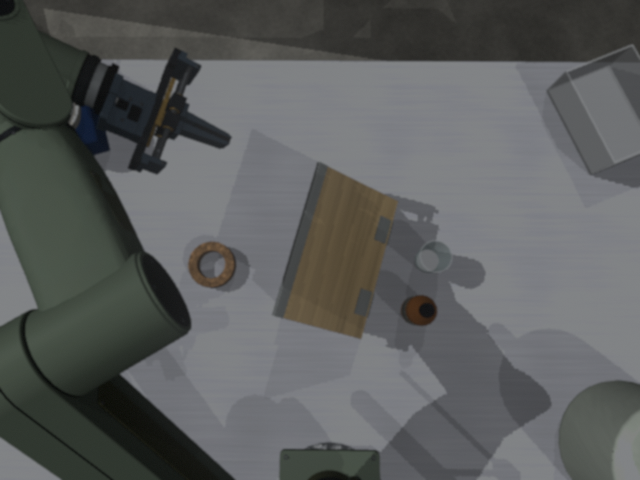

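```bash
python3 - <<'E'
from h import *
np.set_printoptions(precision=1,suppress=True)
C=lambda p:((proj("scene",p)-[220,160]+.5)*4-.5)
print("foot",C(w(-67.7,139,76)),"top",C(w(-67.7,133,189)),C(w(-67.7,133,179)))
print("lid front low far/near",C(w(-81.7,144,204.5)),C(w(-81.7,-144,204.5)))
print("case front top far",C(w(-85,130,90)),C(w(-85,-130,90)),"bot",C(w(-85,130,0)),C(w(-85,-130,0)))
T=lambda p:((proj("top",p)-[250,140]+.5)*2.7-.5)
print("top lid ",T(w(-81.7,144,204.5)),T(w(-81.7,-144,204.5)),T(w(89.5,144,97)),T(w(89.5,-144,97)))
E
```

```text
foot [[178.7 461.1]] top [[166.6 341.5]] [[168.9 352.9]]
lid front low far/near [[146.7 357.6]] [[763.2 174.7]]
case front top far [[204.  473.1]] [[700.5 319.1]] bot [[218.9 549.2]] [[676.2 403.5]]
top lid  [[181.4  60.1]] [[ 61.2 473.5]] [[400.8 163.1]] [[303.6 537.4]]
```

```bash
python3 -m pendant '[{"hand":1,"delta_pos":[20,0,19],"angular":[0,0,0]},{"hand":1,"delta_pos":[20,0,19],"angular":[0,0,0]},{"hand":1,"delta_pos":[20,-1,19],"angular":[0,0,0]},{"hand":1,"delta_pos":[20,-1,19],"angular":[0,0,0]},{"hand":1,"delta_pos":[20,-1,19],"angular":[0,0,0]},{"hand":1,"delta_pos":[20,-1,19],"angular":[0,0,0]},{"hand":1,"delta_pos":[0,0,0],"angular":[-0.012,-0.006,0.018]},{"hand":1,"delta_pos":[0,0,0],"angular":[0,0,0]}]'; cat >>h.py <<'E'
def where():
    s=robot.state();print('case mm',(np.array([Xc,Yc,Zc])@(s['eef_pos']-O)*1e3).round(1),'F',np.array([Xc,Yc,Zc])@s['ft_force'].round(1))
E
python3 - <<'E'
from h import *
where();M=tool(.5,-1);plan(w(-62,105,164),M,5)
E
```

```text
clock: 4.4
eef_pos: [0.6276, 0.1279, 0.1759]
tool_rot: [1.817, 1.37, -1.06]
ft_force: [0.2, 0.4, 0.5]
gripper_width: 0.007
case mm [-169.2   92.   175.9] F [-0.43830779  0.08880473  0.5       ]
[-8.3, 2.8, 19.9] [-0.0, -0.001, -0.003] 
[-8.3, 2.7, 19.9] [-0.0, -0.001, -0.003] 
[-8.2, 2.7, 19.9] [-0.0, -0.001, -0.003] 
[-8.2, 2.7, 19.9] [-0.0, -0.001, -0.003] 
[-8.2, 2.6, 19.9] [-0.0, -0.001, -0.003] 
q end [ 0.4   0.77  1.35 -0.78  1.78  0.82] max dq [0.024 0.019 0.048 0.013 0.034 0.003]
```

```bash
python3 -m pendant '[{"hand":1,"delta_pos":[0,3,18],"angular":[0,0,0]},{"hand":1,"delta_pos":[-6,3,20],"angular":[0,0,0]},{"hand":1,"delta_pos":[-9,3,20],"angular":[0,0,0]},{"hand":1,"delta_pos":[-10,2,20],"angular":[0,0,0]},{"hand":1,"delta_pos":[-10,2,15],"angular":[0,0,0]},{"hand":1,"delta_pos":[-2,0,4],"angular":[0,0,0]},{"hand":1,"delta_pos":[0,0,0],"angular":[0,0,0]}]'; python3 - <<'E'
from h import *
where()
M=tool(.5,-1);plan(w(-61,111,165),M,2)
for n in("scene","top"):
    a=robot.grab_frame(n)[:,:,::-1]
    a=a[180:320,200:400] if n=="scene" else a[120:260,200:400]
    cv2.imwrite(f"pics/{n}2.png",cv2.resize(cv2.convertScaleAbs(a,alpha=1.5),None,fx=4,fy=4,interpolation=cv2.INTER_CUBIC))
E
```

```text
clock: 5.1
eef_pos: [0.6134, 0.0257, 0.1619]
tool_rot: [1.819, 1.37, -1.056]
ft_force: [0.4, 0.6, -0.2]
gripper_width: 0.004
case mm [-66.8 104.9 161.9] F [-0.68353152  0.22974912 -0.2       ]
[-2.7, 3.1, 1.8] [-0.001, -0.005, -0.008] 
[-2.8, 3.1, 1.8] [-0.001, -0.005, -0.008] 
q end [ 0.4   0.77  1.34 -0.79  1.78  0.81] max dq [0.004 0.001 0.003 0.007 0.001 0.012]
```

View pics/scene2.png

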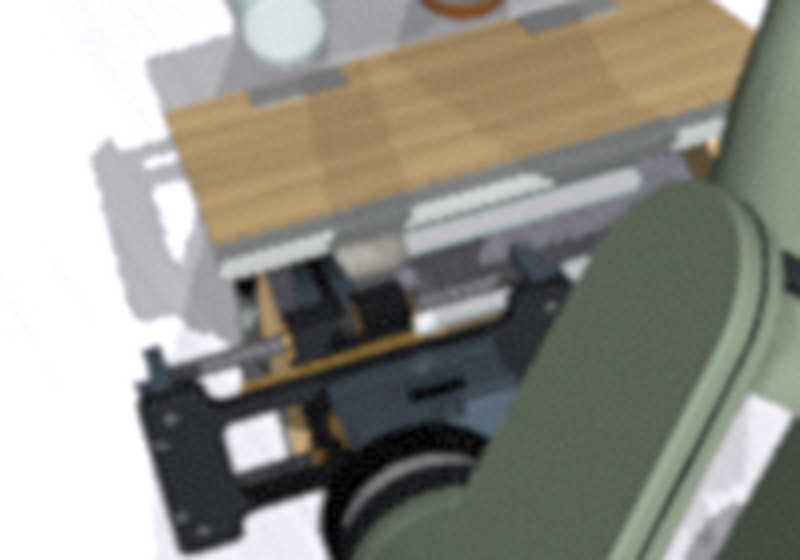

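View pics/top2.png

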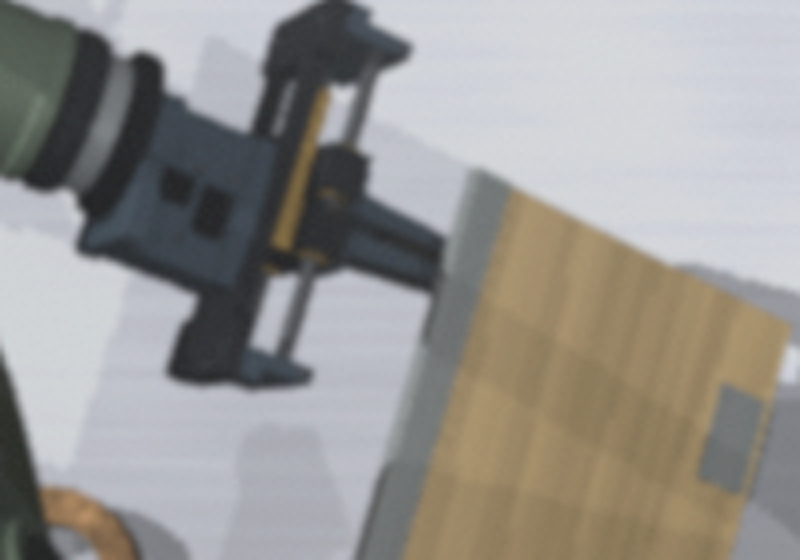

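```bash
python3 -m pendant '[{"hand":1,"delta_pos":[-2,3,2],"angular":[0,-0.003,-0.005]},{"hand":1,"delta_pos":[-3,3,2],"angular":[0,-0.003,-0.005]},{"hand":1,"delta_pos":[0,3,1],"angular":[0,-0.003,-0.005]},{"hand":1,"delta_pos":[0,3,0],"angular":[0,0,0]},{"hand":1,"delta_pos":[0,3,0],"angular":[0,0,0]},{"hand":1,"delta_pos":[0,0,0],"angular":[0,0,0]}]'; python3 -c "
from h import *
where()"
```

```text
clock: 5.8
eef_pos: [0.626, 0.0151, 0.162]
tool_rot: [1.803, 1.382, -1.075]
ft_force: [-0.3, -0.4, 0.9]
gripper_width: 0.005
case mm [-59.8 119.9 162. ] F [ 0.46437763 -0.18534676  0.9       ]
```

```bash
python3 -m pendant '[{"hand":1,"delta_pos":[-2,2,-1],"angular":[0,0,0]},{"hand":1,"delta_pos":[-1,2,-1],"angular":[0,0,0]},{"hand":1,"delta_pos":[0,2,0],"angular":[0,0,0]},{"hand":1,"delta_pos":[0,0,0],"angular":[0,0,0]}]'; python3 - <<'E'
from h import *
where()
for n in("scene",):
    a=robot.grab_frame(n)[:,:,::-1]
    a=a[180:320,200:400] if n=="scene" else a[120:260,200:400]
    cv2.imwrite(f"pics/{n}3.png",cv2.resize(cv2.convertScaleAbs(a,alpha=1.5),None,fx=4,fy=4,interpolation=cv2.INTER_CUBIC))
E
```

```text
clock: 6.2
eef_pos: [0.6317, 0.0139, 0.1659]
tool_rot: [1.803, 1.382, -1.074]
ft_force: [0.3, -1.2, -0.6]
gripper_width: 0.005
case mm [-60.2 125.8 165.9] F [ 1.08029487  0.6024641  -0.6       ]
```

View pics/scene3.png

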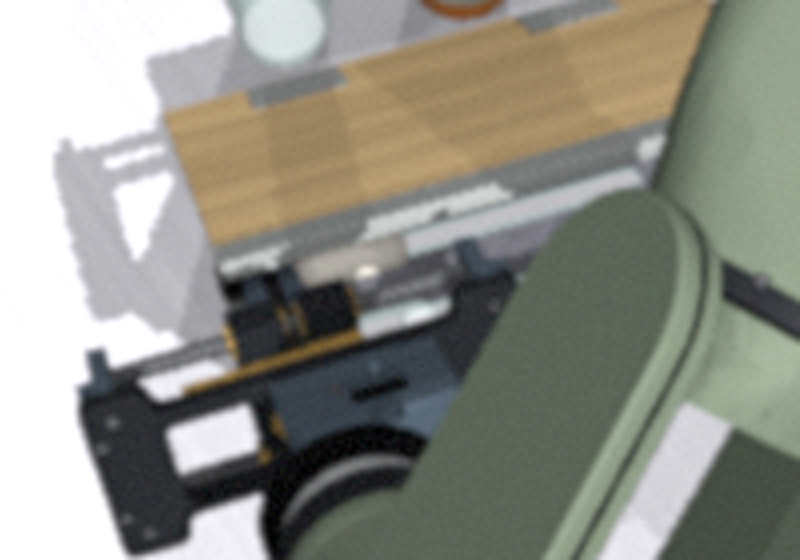

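```bash
python3 -m pendant '[{"hand":1,"delta_pos":[0,3,0],"angular":[0,0,0]},{"hand":1,"delta_pos":[0,3,0],"angular":[0,0,0]},{"hand":1,"delta_pos":[0,0,0],"angular":[0,0,0]}]'; python3 - <<'E'
from h import *
where()
for n in("scene",):
    a=robot.grab_frame(n)[:,:,::-1]
    a=a[180:320,200:400] if n=="scene" else a[120:260,200:400]
    cv2.imwrite(f"pics/{n}4.png",cv2.resize(cv2.convertScaleAbs(a,alpha=1.5),None,fx=4,fy=4,interpolation=cv2.INTER_CUBIC))
E
```

```text
clock: 6.55
eef_pos: [0.6378, 0.0124, 0.1654]
tool_rot: [1.803, 1.383, -1.073]
ft_force: [1.0, 1.2, -0.9]
gripper_width: 0.008
case mm [-60.3 131.9 165.4] F [-1.41920271  0.65258231 -0.9       ]
```

View pics/scene4.png

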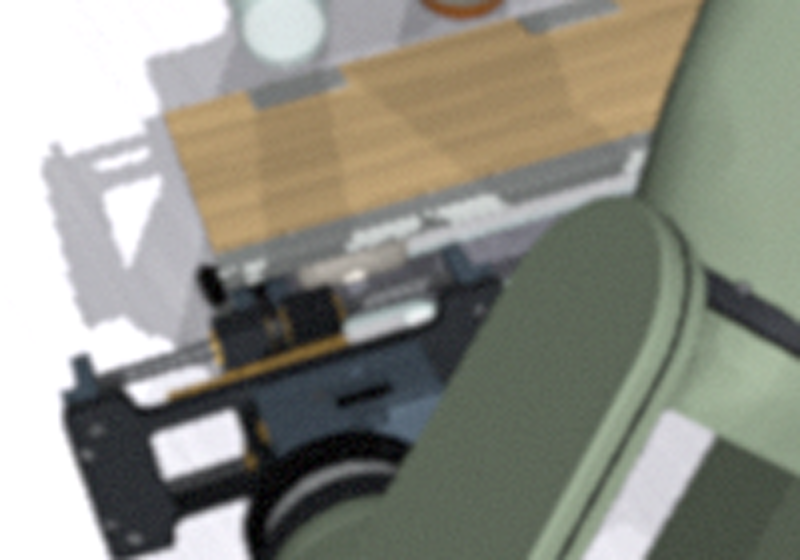

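```bash
python3 -m pendant '[{"hand":1,"delta_pos":[0,0,0],"angular":[0,0,0]},{"hand":1,"delta_pos":[0,0,0],"angular":[0,0,0]},{"hand":1,"delta_pos":[0,0,0],"angular":[0,0,0]}]'; python3 - <<'E'
from h import *
where()
for n in("scene","top"):
    a=robot.grab_frame(n)[:,:,::-1]
    a=a[180:320,200:400] if n=="scene" else a[120:260,200:400]
    cv2.imwrite(f"pics/{n}5.png",cv2.resize(cv2.convertScaleAbs(a,alpha=1.5),None,fx=4,fy=4,interpolation=cv2.INTER_CUBIC))
E
```

```text
clock: 6.9
eef_pos: [0.6374, 0.0124, 0.1657]
tool_rot: [1.802, 1.382, -1.074]
ft_force: [1.0, 0.1, -2.1]
gripper_width: 0.008
case mm [-60.2 131.6 165.7] F [-0.35724037  0.93935048 -2.1       ]
```

View pics/scene5.png

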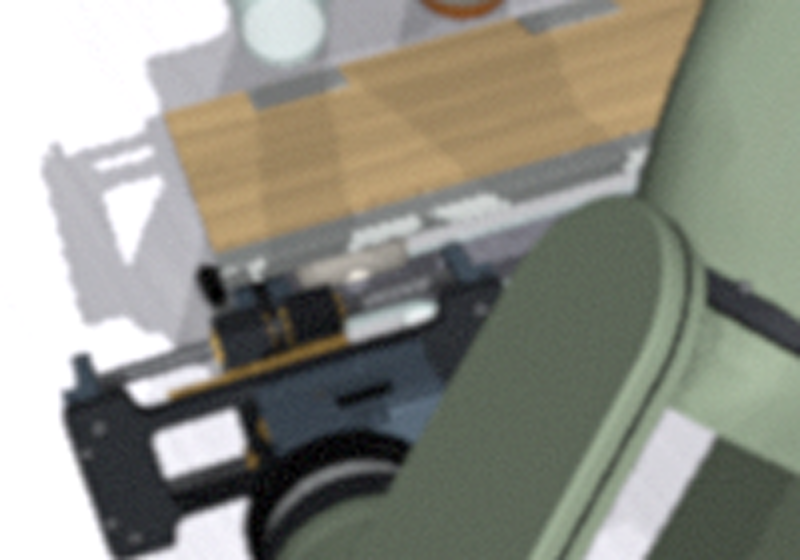

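View pics/top5.png

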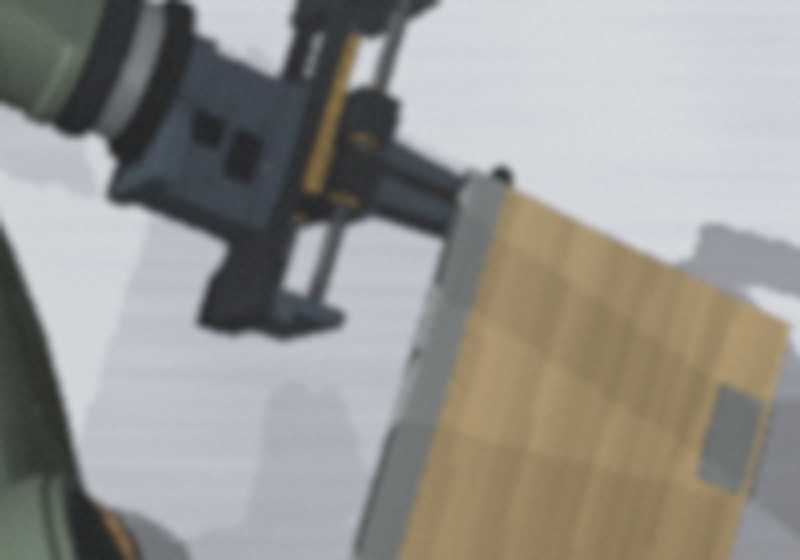

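```bash
python3 -m pendant '[{"hand":1,"delta_pos":[0,2,0],"angular":[0,0,0]},{"hand":1,"delta_pos":[0,2,0],"angular":[0,0,0]},{"hand":1,"delta_pos":[0,2,0],"angular":[0,0,0]},{"hand":1,"delta_pos":[0,0,0],"angular":[0,0,0]},{"hand":1,"delta_pos":[0,0,0],"angular":[0,0,0]}]'; python3 - <<'E'
from h import *
where()
for n in("scene","top"):
    a=robot.grab_frame(n)[:,:,::-1]
    a=a[180:320,200:400] if n=="scene" else a[120:260,200:400]
    cv2.imwrite(f"pics/{n}6.png",cv2.resize(cv2.convertScaleAbs(a,alpha=1.5),None,fx=4,fy=4,interpolation=cv2.INTER_CUBIC))
E
```

```text
clock: 7.5
eef_pos: [0.6432, 0.0107, 0.1657]
tool_rot: [1.802, 1.382, -1.074]
ft_force: [0.8, 0.9, -1.2]
gripper_width: 0.002
case mm [-60.1 137.7 165.7] F [-1.07743695  0.53770775 -1.2       ]
```

View pics/scene6.png

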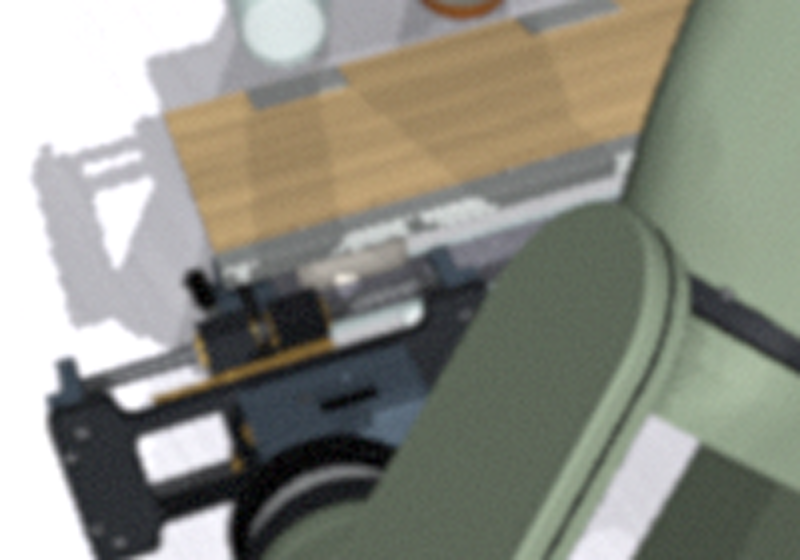

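View pics/top6.png

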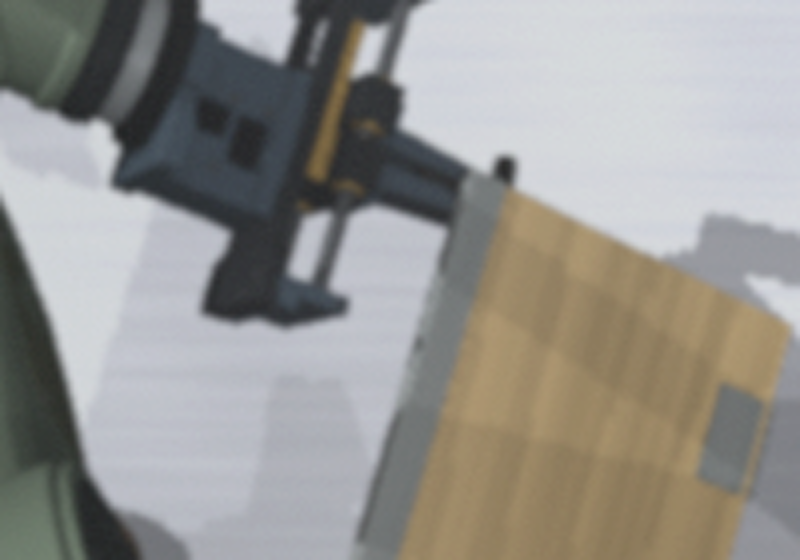

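```bash
python3 -m pendant '[{"hand":1,"delta_pos":[0,0,0],"angular":[0,0,0]},{"hand":1,"delta_pos":[0,-2,0],"angular":[0,0,0]},{"hand":1,"delta_pos":[0,-2,0],"angular":[0,0,0]},{"hand":1,"delta_pos":[0,0,0],"angular":[0,0,0]},{"hand":1,"delta_pos":[0,0,0],"angular":[0,0,0]}]'; python3 - <<'E'
from h import *
where()
for n in("scene",):
    a=robot.grab_frame(n)[:,:,::-1]
    a=a[180:320,200:400] if n=="scene" else a[120:260,200:400]
    cv2.imwrite(f"pics/{n}7.png",cv2.resize(cv2.convertScaleAbs(a,alpha=1.5),None,fx=4,fy=4,interpolation=cv2.INTER_CUBIC))
E
```

```text
clock: 8.1
eef_pos: [0.639, 0.0119, 0.1658]
tool_rot: [1.802, 1.382, -1.075]
ft_force: [-0.2, 0.7, -0.5]
gripper_width: 0.003
case mm [-60.2 133.2 165.8] F [-0.62365455 -0.3755729  -0.5       ]
```

View pics/scene7.png

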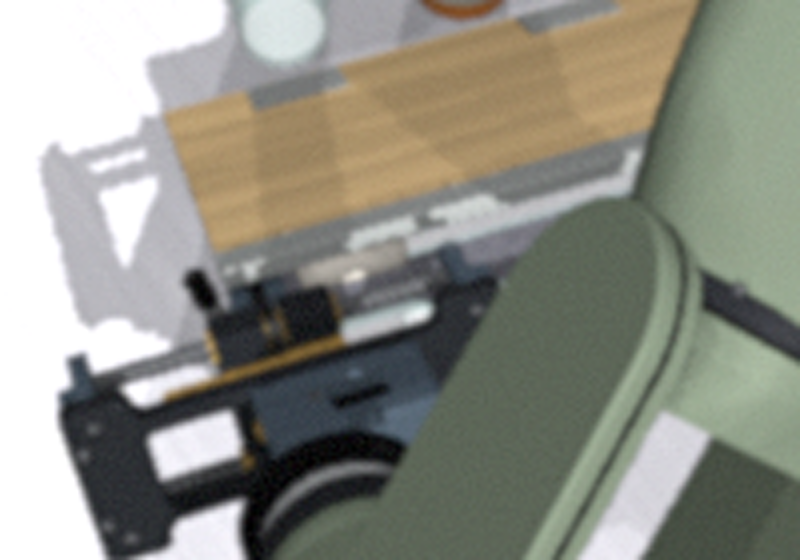

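```bash
python3 - <<'E'
from h import *
plan(w(-62,141,118),tool(.3,-1),14)
E
```

```text
[3.1, 0.6, 1.5] [-0.0, -0.014, 0.0] 
[3.1, 0.6, 1.5] [-0.0, -0.014, 0.0] 
[3.1, 0.6, 1.4] [-0.0, -0.014, 0.0] 
[3.1, 0.6, 1.4] [-0.0, -0.014, 0.0] 
[3.1, 0.6, 1.3] [-0.0, -0.014, 0.0] 
[3.2, 0.6, 1.3] [-0.0, -0.014, 0.0] 
[3.2, 0.6, 1.3] [-0.0, -0.014, 0.0] 
[3.2, 0.6, 1.2] [-0.0, -0.014, 0.0] 
[3.2, 0.6, 1.2] [-0.0, -0.014, 0.0] 
[3.2, 0.6, 1.1] [-0.0, -0.014, 0.0] 
[3.2, 0.6, 1.1] [-0.0, -0.014, 0.0] 
[3.3, 0.6, 1.0] [-0.0, -0.014, 0.0] 
[3.3, 0.6, 1.0] [-0.0, -0.014, 0.0] 
[3.3, 0.6, 0.9] [-0.0, -0.014, 0.0] 
q end [ 0.4   0.94  1.27 -0.91  1.87  0.85] max dq [0.002 0.011 0.002 0.008 0.006 0.006]
```

```bash
python3 -m pendant '[{"hand":1,"delta_pos":[3,1,1.5],"angular":[0,-0.014,0]},{"hand":1,"delta_pos":[3,1,1.5],"angular":[0,-0.014,0]},{"hand":1,"delta_pos":[3,1,1.5],"angular":[0,-0.014,0]},{"hand":1,"delta_pos":[3,1,1.5],"angular":[0,-0.014,0]},{"hand":1,"delta_pos":[3,1,1.5],"angular":[0,-0.014,0]},{"hand":1,"delta_pos":[3,1,1],"angular":[0,-0.014,0]},{"hand":1,"delta_pos":[3,1,1],"angular":[0,-0.014,0]},{"hand":1,"delta_pos":[0,0,0],"angular":[0,0,0]}]'; python3 - <<'E'
from h import *
where()
for n in("scene","top"):
    a=robot.grab_frame(n)[:,:,::-1]
    a=a[180:320,200:400] if n=="scene" else a[120:260,200:400]
    cv2.imwrite(f"pics/{n}8.png",cv2.resize(cv2.convertScaleAbs(a,alpha=1.5),None,fx=4,fy=4,interpolation=cv2.INTER_CUBIC))
E
```

```text
clock: 8.95
eef_pos: [0.6461, 0.0108, 0.1414]
tool_rot: [1.724, 1.325, -1.149]
ft_force: [-0.3, 0.4, -1.3]
gripper_width: 0.005
case mm [-61.  140.4 141.4] F [-0.30795862 -0.39390543 -1.3       ]
```

View pics/scene8.png

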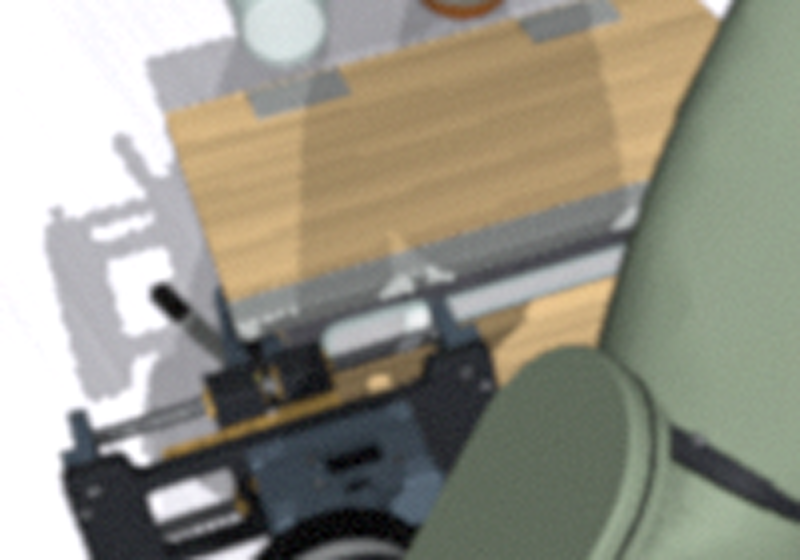

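View pics/top8.png

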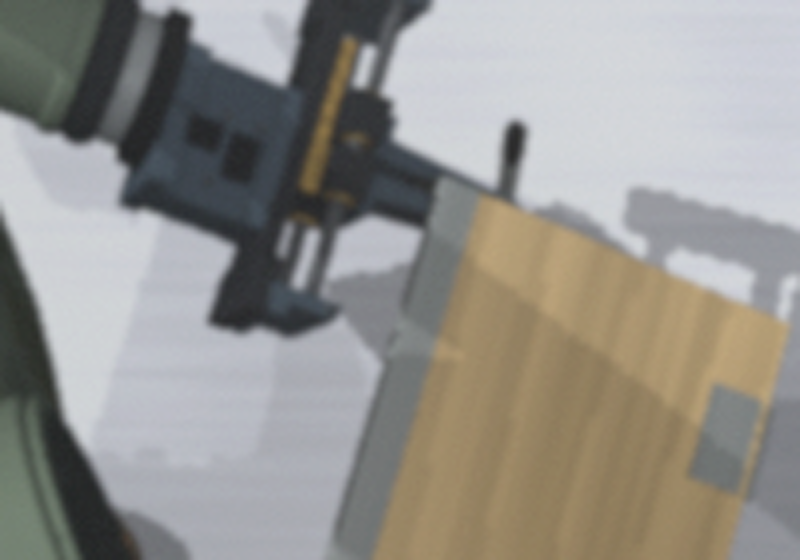

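```bash
python3 -m pendant '[{"hand":1,"delta_pos":[0,-2,0],"angular":[0,0,0]},{"hand":1,"delta_pos":[0,-2,0],"angular":[0,0,0]},{"hand":1,"delta_pos":[0,-2,0],"angular":[0,0,0]},{"hand":1,"delta_pos":[0,-2,0],"angular":[0,0,0]},{"hand":1,"delta_pos":[0,0,0],"angular":[0,0,0]}]'; python3 - <<'E'
from h import *
where()
for n in("scene",):
    a=robot.grab_frame(n)[:,:,::-1]
    a=a[180:320,200:400] if n=="scene" else a[120:260,200:400]
    cv2.imwrite(f"pics/{n}9.png",cv2.resize(cv2.convertScaleAbs(a,alpha=1.5),None,fx=4,fy=4,interpolation=cv2.INTER_CUBIC))
plan(w(-104,132,106),tool(.3,-1),12)
E
```

```text
clock: 9.55
eef_pos: [0.638, 0.013, 0.143]
tool_rot: [1.726, 1.324, -1.147]
ft_force: [0.2, 1.7, -1.4]
gripper_width: 0.003
case mm [-60.9 132.  143. ] F [-1.6933542  -0.25010311 -1.4       ]
[4.2, 0.0, -2.1] [-0.0, -0.008, 0.0] 
[4.2, 0.0, -2.1] [-0.0, -0.008, 0.0] 
[4.2, 0.0, -2.2] [-0.0, -0.008, 0.0] 
[4.2, 0.0, -2.2] [-0.0, -0.008, 0.0] 
[4.2, 0.0, -2.2] [-0.0, -0.008, 0.0] 
[4.1, 0.0, -2.3] [-0.0, -0.008, 0.0] 
[4.1, 0.0, -2.3] [-0.0, -0.008, 0.0] 
[4.1, -0.0, -2.4] [-0.0, -0.008, 0.0] 
[4.1, -0.0, -2.4] [-0.0, -0.008, 0.0] 
[4.1, -0.0, -2.4] [-0.0, -0.008, 0.0] 
[4.0, -0.0, -2.5] [-0.0, -0.008, 0.0] 
[4.0, -0.0, -2.5] [-0.0, -0.008, 0.0] 
q end [ 0.45  0.98  1.2  -0.88  1.91  0.86] max dq [0.005 0.01  0.008 0.002 0.007 0.004]
```

View pics/scene9.png

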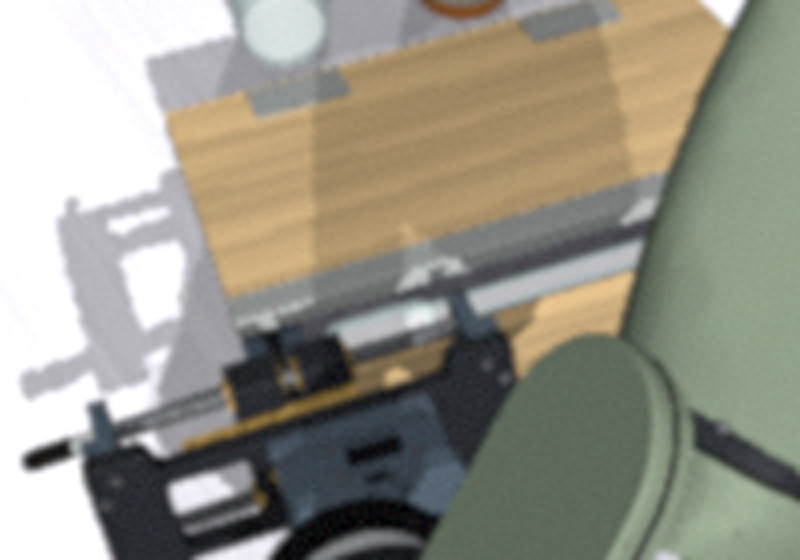

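```bash
python3 -m pendant '[{"hand":1,"delta_pos":[4,0,-2],"angular":[0,-0.008,0]},{"hand":1,"delta_pos":[4,0,-2],"angular":[0,-0.008,0]},{"hand":1,"delta_pos":[4,0,-2],"angular":[0,-0.008,0]},{"hand":1,"delta_pos":[4,0,-2],"angular":[0,-0.008,0]},{"hand":1,"delta_pos":[4,0,-2],"angular":[0,-0.008,0]},{"hand":1,"delta_pos":[4,0,-3],"angular":[0,-0.008,0]},{"hand":1,"delta_pos":[4,0,-3],"angular":[0,-0.008,0]},{"hand":1,"delta_pos":[4,0,-3],"angular":[0,-0.008,0]},{"hand":1,"delta_pos":[4,0,-3],"angular":[0,-0.008,0]},{"hand":1,"delta_pos":[4,0,-2],"angular":[0,-0.008,0]},{"hand":1,"delta_pos":[4,0,-3],"angular":[0,-0.008,0]},{"hand":1,"delta_pos":[4,0,-3],"angular":[0,-0.008,0]},{"hand":1,"delta_pos":[0,0,0],"angular":[0,0,0]}]'; python3 - <<'E'
from h import *
where()
for n in("scene","top"):
    a=robot.grab_frame(n)[:,:,::-1]
    a=a[180:320,200:400] if n=="scene" else a[120:260,200:400]
    cv2.imwrite(f"pics/{n}10.png",cv2.resize(cv2.convertScaleAbs(a,alpha=1.5),None,fx=4,fy=4,interpolation=cv2.INTER_CUBIC))
plan(w(-105,132,68),tool(.3,-1),14)
E
```

```text
clock: 10.9
eef_pos: [0.6501, 0.0568, 0.1071]
tool_rot: [1.649, 1.267, -1.215]
ft_force: [0.0, 1.3, 0.0]
gripper_width: 0.007
case mm [-106.4  132.3  107.1] F [-1.2550464  -0.33890784  0.        ]
[2.7, -0.0, 0.9] [-0.0, -0.0, 0.0] 
[2.7, -0.0, 0.9] [-0.0, -0.0, 0.0] 
[2.7, -0.0, 0.9] [-0.0, -0.0, 0.0] 
[2.7, -0.0, 0.9] [-0.0, -0.0, 0.0] 
[2.7, -0.0, 0.9] [-0.0, -0.0, 0.0] 
[2.7, -0.0, 0.9] [-0.0, -0.0, 0.0] 
[2.7, -0.0, 0.9] [-0.0, -0.0, 0.0] 
[2.7, -0.0, 0.9] [-0.0, -0.0, 0.0] 
[2.7, -0.0, 0.9] [-0.0, -0.0, 0.0] 
[2.7, -0.0, 0.9] [-0.0, -0.0, 0.0] 
[2.7, -0.0, 0.9] [-0.0, -0.0, 0.0] 
[2.7, -0.0, 0.9] [-0.0, -0.0, 0.0] 
[2.7, -0.0, 0.9] [-0.0, -0.0, 0.0] 
[2.7, -0.0, 0.9] [-0.0, -0.0, 0.0] 
q end [ 0.45  1.03  1.21 -0.86  1.88  0.9 ] max dq [0.    0.003 0.001 0.001 0.003 0.004]
```

View pics/scene10.png

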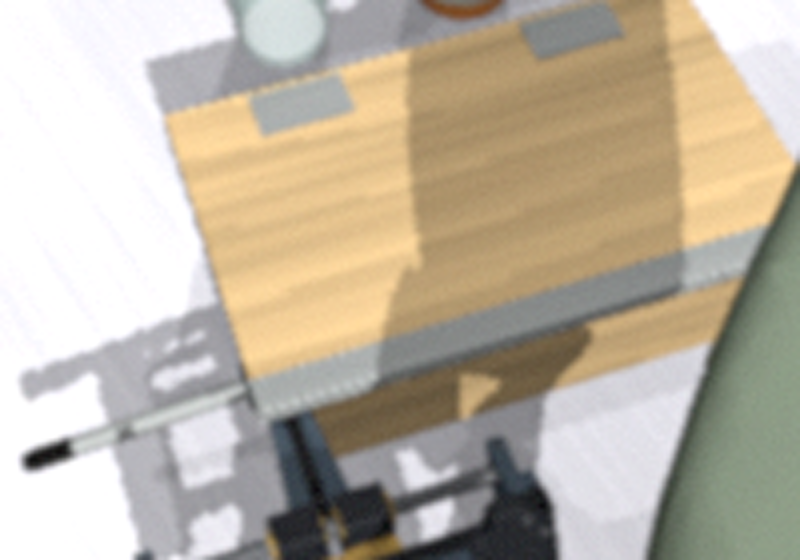

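View pics/top10.png

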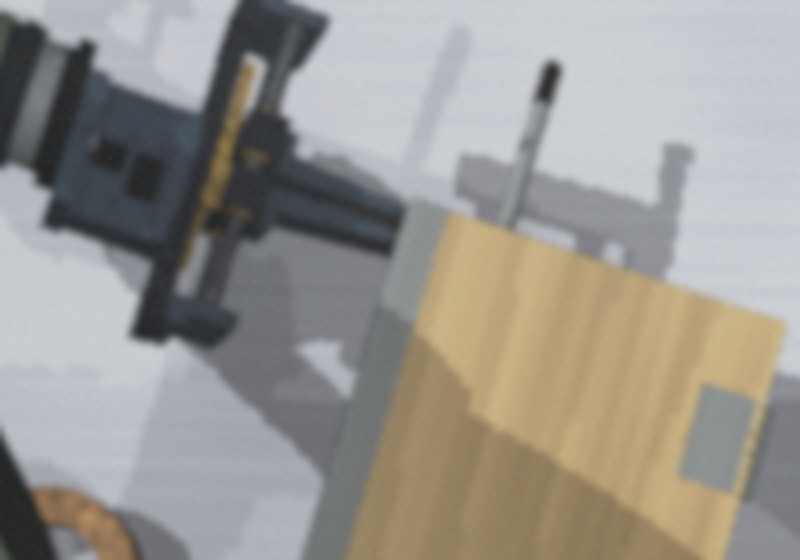

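```bash
python3 -m pendant '[{"hand":1,"delta_pos":[2.5,0,1.5],"angular":[0,0,0]},{"hand":1,"delta_pos":[2.5,0,1.5],"angular":[0,0,0]},{"hand":1,"delta_pos":[2.5,0,1],"angular":[0,0,0]},{"hand":1,"delta_pos":[2.5,0,1],"angular":[0,0,0]},{"hand":1,"delta_pos":[2.5,0,1],"angular":[0,0,0]},{"hand":1,"delta_pos":[2.5,0,1],"angular":[0,0,0]},{"hand":1,"delta_pos":[2.5,0,1],"angular":[0,0,0]},{"hand":1,"delta_pos":[2.5,0,1],"angular":[0,0,0]},{"hand":1,"delta_pos":[2,0,1],"angular":[0,0,0]},{"hand":1,"delta_pos":[2,0,1],"angular":[0,0,0]},{"hand":1,"delta_pos":[2,0,1],"angular":[0,0,0]},{"hand":1,"delta_pos":[2,0,0.5],"angular":[0,0,0]},{"hand":1,"delta_pos":[1.5,0,0.5],"angular":[0,0,0]},{"hand":1,"delta_pos":[1.5,0,0.5],"angular":[0,0,0]},{"hand":1,"delta_pos":[1.5,0,0.5],"angular":[0,0,0]},{"hand":1,"delta_pos":[1.5,0,0.5],"angular":[0,0,0]},{"hand":1,"delta_pos":[1.5,0,0.5],"angular":[0,0,0]},{"hand":1,"delta_pos":[1.5,0,0.5],"angular":[0,0,0]},{"hand":1,"delta_pos":[0,0,0],"angular":[0,0,0]}]'; python3 - <<'E'
from h import *
where()
for n in("scene","top"):
    a=robot.grab_frame(n)[:,:,::-1]
    a=a[180:320,200:400] if n=="scene" else a[120:260,200:400]
    cv2.imwrite(f"pics/{n}11.png",cv2.resize(cv2.convertScaleAbs(a,alpha=1.5),None,fx=4,fy=4,interpolation=cv2.INTER_CUBIC))
    o=[200,180] if n=="scene" else [200,120]
    print(n,"shut low-front, far/near",((proj(n,[w(-117,144,90.5),w(-117,-144,90.5),w(-117,144,98.5)])-o+.5)*4-.5).round())
E
```

```text
clock: 12.9
eef_pos: [0.6488, 0.0525, 0.068]
tool_rot: [1.649, 1.266, -1.215]
ft_force: [-0.3, 0.2, -1.9]
gripper_width: 0.002
case mm [-101.9  132.1   68. ] F [-0.11487456 -0.34176576 -1.9       ]
scene shut low-front, far/near [[274. 460.]
 [833. 283.]
 [273. 453.]]
top shut low-front, far/near [[406. 221.]
 [247. 761.]
 [405. 217.]]
```

View pics/scene11.png

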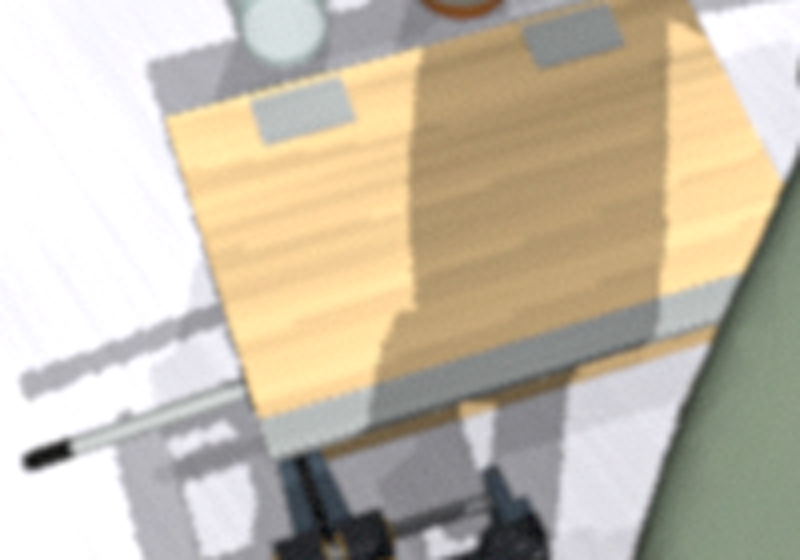

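View pics/top11.png

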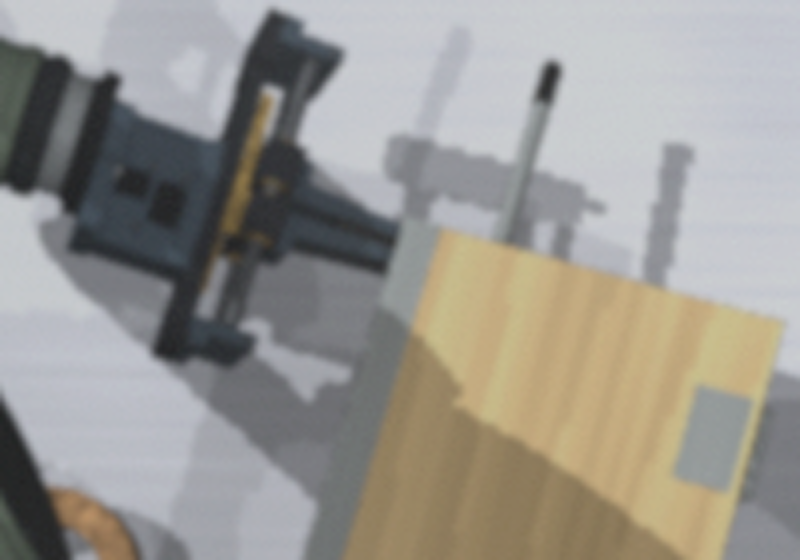

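```bash
python3 -m pendant '[{"hand":1,"delta_pos":[1,0,0.3],"angular":[0,0,0]},{"hand":1,"delta_pos":[1,0,0.3],"angular":[0,0,0]},{"hand":1,"delta_pos":[1,0,0.3],"angular":[0,0,0]},{"hand":1,"delta_pos":[1,0,0.3],"angular":[0,0,0]},{"hand":1,"delta_pos":[1,0,0.3],"angular":[0,0,0]},{"hand":1,"delta_pos":[1,0,0.3],"angular":[0,0,0]},{"hand":1,"delta_pos":[1,0,0.3],"angular":[0,0,0]},{"hand":1,"delta_pos":[1,0,0.3],"angular":[0,0,0]},{"hand":1,"delta_pos":[1.5,0,0.5],"angular":[0,0,0]},{"hand":1,"delta_pos":[1.5,0,0.5],"angular":[0,0,0]},{"hand":1,"delta_pos":[1.5,0,0.5],"angular":[0,0,0]},{"hand":1,"delta_pos":[1.5,0,0.5],"angular":[0,0,0]},{"hand":1,"delta_pos":[0,0,0],"angular":[0,0,0]}]'; python3 - <<'E'
from h import *
where()
for n in("scene",):
    a=robot.grab_frame(n)[:,:,::-1]
    a=a[180:320,200:400] if n=="scene" else a[120:260,200:400]
    cv2.imwrite(f"pics/{n}12.png",cv2.resize(cv2.convertScaleAbs(a,alpha=1.5),None,fx=4,fy=4,interpolation=cv2.INTER_CUBIC))
plan(w(-190,132,50),tool(.3,-1),6)
E
```

```text
clock: 14.3
eef_pos: [0.6487, 0.0526, 0.0532]
tool_rot: [1.65, 1.266, -1.215]
ft_force: [0.1, -0.1, -0.0]
gripper_width: 0.006
case mm [-102.   132.    53.2] F [0.0704722  0.12261186 0.        ]
[4.9, -0.0, -13.8] [-0.0, -0.001, 0.001] 
[4.9, -0.0, -13.8] [-0.0, -0.001, 0.001] 
[4.9, -0.0, -13.8] [-0.0, -0.001, 0.001] 
[4.9, -0.0, -13.8] [-0.0, -0.001, 0.001] 
[4.9, -0.0, -13.8] [-0.0, -0.001, 0.001] 
[4.9, -0.0, -13.8] [-0.0, -0.001, 0.001] 
q end [ 0.52  1.13  0.99 -0.84  2.    0.85] max dq [0.014 0.017 0.042 0.005 0.024 0.012]
```

View pics/scene12.png

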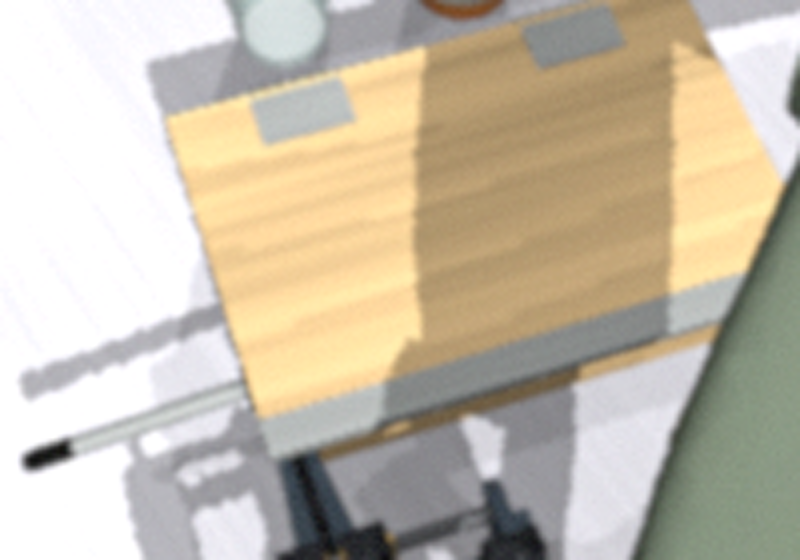

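```bash
python3 - <<'E'
from h import *
for u in((108,150),(95,80),(30,165),(78,110)):print(onz("top",u,.0).round(3),onz("top",u,.15).round(3))
s=robot.state();print(s['eef_pos']-.3357*R.from_rotvec(s['tool_rot']).as_matrix()[:,2])
E
```

```text
[0.747 0.513 0.   ] [0.695 0.442 0.15 ]
[0.919 0.558 0.   ] [0.842 0.48  0.15 ]
[0.71 0.69 0.  ] [0.663 0.593 0.15 ]
[0.844 0.591 0.   ] [0.777 0.509 0.15 ]
[0.73287424 0.36165686 0.15387187]
```

```bash
python3 - <<'E'
from h import *
plan(w(-144,132,56),tool(.65,-1),6)
E
```

```text
[1.7, -0.0, -6.8] [-0.0, 0.058, 0.0] 
[2.1, -0.0, -6.7] [-0.0, 0.058, 0.0] 
[2.4, -0.0, -6.6] [-0.0, 0.058, 0.0] 
[2.8, -0.0, -6.4] [-0.0, 0.058, 0.0] 
[3.2, -0.0, -6.2] [-0.0, 0.058, 0.0] 
[3.5, -0.0, -6.1] [-0.0, 0.058, 0.0] 
q end [ 0.43  0.91  1.21 -0.66  1.68  0.86] max dq [0.004 0.022 0.003 0.034 0.032 0.009]
```

```bash
python3 -m pendant '[{"hand":1,"delta_pos":[2,0,-7],"angular":[0,0.04,0]},{"hand":1,"delta_pos":[2,0,-7],"angular":[0,0.05,0]},{"hand":1,"delta_pos":[2.5,0,-7],"angular":[0,0.06,0]},{"hand":1,"delta_pos":[3,0,-7],"angular":[0,0.06,0]},{"hand":1,"delta_pos":[3,0,-7],"angular":[0,0.06,0]},{"hand":1,"delta_pos":[3,0,-7],"angular":[0,0.06,0]},{"hand":1,"delta_pos":[0,0,0],"angular":[0,0,0]}]'; python3 - <<'E'
from h import *
where()
plan(w(-175,132,300),tool(.65,-1),10)
E
```

```text
clock: 15.05
eef_pos: [0.662, 0.0966, 0.0605]
tool_rot: [1.91, 1.46, -0.957]
ft_force: [0.4, -0.9, 1.5]
gripper_width: 0.003
case mm [-147.9  133.4   60.5] F [0.76459895 0.62079663 1.5       ]
[-17.6, -0.1, -16.5] [0.0, 0.001, -0.0] 
[-17.6, -0.1, -16.5] [0.0, 0.001, -0.0] 
[-17.6, -0.1, -16.5] [0.0, 0.001, -0.0] 
[-17.5, -0.1, -16.5] [0.0, 0.001, -0.0] 
[-17.5, -0.1, -16.5] [0.0, 0.001, -0.0] 
[-17.5, -0.1, -16.6] [0.0, 0.001, -0.0] 
[-17.5, -0.1, -16.6] [0.0, 0.001, -0.0] 
[-17.5, -0.1, -16.6] [0.0, 0.001, -0.0] 
[-17.5, -0.1, -16.6] [0.0, 0.001, -0.0] 
[-17.4, -0.1, -16.6] [0.0, 0.001, -0.0] 
q end [ 0.46  0.78  0.87 -0.75  2.07  0.56] max dq [0.002 0.022 0.049 0.017 0.041 0.038]
```

```bash
python3 -m pendant '[{"hand":1,"delta_pos":[-17,0,-17],"angular":[0,0,0]},{"hand":1,"delta_pos":[-17,0,-17],"angular":[0,0,0]},{"hand":1,"delta_pos":[-17,0,-17],"angular":[0,0,0]},{"hand":1,"delta_pos":[-17,0,-17],"angular":[0,0,0]},{"hand":1,"delta_pos":[-17,0,-17],"angular":[0,0,0]},{"hand":1,"delta_pos":[-17,0,-17],"angular":[0,0,0]},{"hand":1,"delta_pos":[-17,0,-17],"angular":[0,0,0]},{"hand":1,"delta_pos":[-17,0,-17],"angular":[0,0,0]},{"hand":1,"delta_pos":[-17,0,-17],"angular":[0,0,0]},{"hand":1,"delta_pos":[-17,0,-17],"angular":[0,0,0]},{"hand":1,"delta_pos":[0,0,0],"angular":[0,0,0]},{"hand":1,"delta_pos":[0,0,0],"angular":[0,0,0]},{"hand":1,"delta_pos":[0,0,0],"angular":[0,0,0]}]'; python3 - <<'E'
from h import *
where()
for n in("scene","top"):
    a=robot.grab_frame(n)[:,:,::-1]
    cv2.imwrite(f"pics/{n}13.png",cv2.convertScaleAbs(a,alpha=1.4))
    print(n,"shut top-surface front far/near, hinge far",proj(n,[w(-117,144,98.5),w(-117,-144,98.5),w(85,144,98.5),w(-117,144,90.5)]).round(1))
E
```

```text
clock: 16.35
eef_pos: [0.6704, 0.1303, 0.293]
tool_rot: [1.904, 1.462, -0.971]
ft_force: [-0.9, -0.3, -1.0]
gripper_width: 0.001
case mm [-182.7  132.8  293. ] F [ 0.5242546  -0.79066878 -1.        ]
scene shut top-surface front far/near, hinge far [[267.8 292.8]
 [408.6 248.3]
 [240.6 208.2]
 [268.2 294.6]]
top shut top-surface front far/near, hinge far [[300.9 173.8]
 [260.8 309.9]
 [396.1 199.3]
 [301.1 174.9]]
```

View pics/scene13.png

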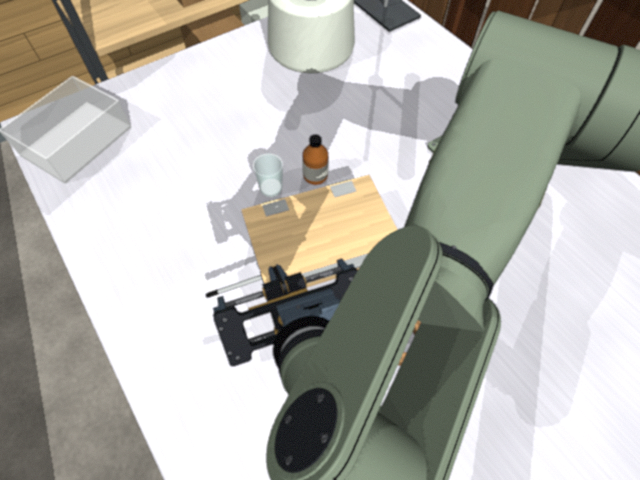

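View pics/top13.png

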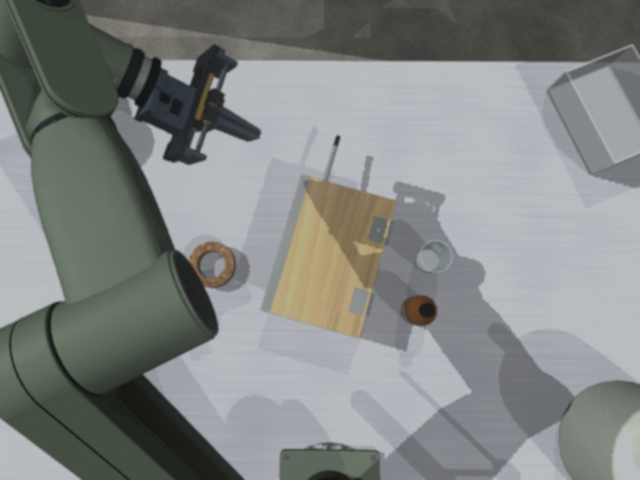

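```bash
python3 - <<'E'
from h import *
a=cv2.imread('pics/top13.png')[150:350,240:420];cv2.imwrite('pics/tc13.png',cv2.resize(a,None,fx=3,fy=3,interpolation=cv2.INTER_CUBIC))
for th in(0,.02,.05):
    print(th,((proj("top",[w(85-202*np.cos(th)-8*0,s*144,98.5+202*np.sin(th)) for s in(1,-1)])-[240,150]+.5)*3-.5).round())
E
```

```text
0 [[184.  72.]
 [ 63. 481.]]
0.02 [[184.  71.]
 [ 63. 481.]]
0.05 [[183.  68.]
 [ 62. 481.]]
```

View pics/tc13.png

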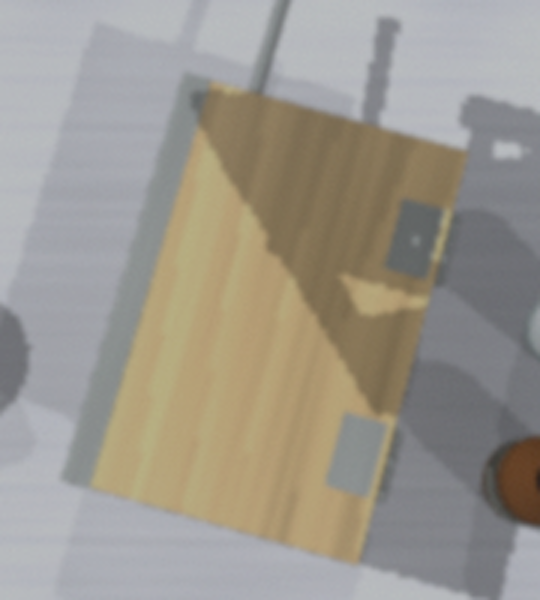

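```bash
python3 -c "
from workcell import robot
print(robot.sign_off())"
```

```text
the job is handed in; nothing more can be done
None
```

The lid is fully shut and the job is handed in at about 16.4 s on the robot's clock. I held the closed fingers under the free edge beside the stay and pushed the stay outward. The lid dropped only slightly onto the finger, with about 2 N on the wrist. I then let it down on the finger in small steps, withdrew from below and rose clear.

**Last checks:**
- **Lid:** its front corners in the final top view match the shut position to within about 1 pixel. In the scene view the lid did not move over the last 15 mm that the finger went down, and the finger carried no load at the end.
- **Stay:** it hangs outward, about level.
- **Loose items:** the bottle, beaker and cork ring look unmoved. I compared them with the first pictures by eye and did not measure them.
- **Hand:** it is well clear of everything. The final wrist force is about 1 N, which is sensor noise.

**What differed from expected:**
- The stay did not fall straight away once the lid was released. It stayed leaning until the finger, coming down with the lid, pushed it further out.
- The finger carried the lid on its narrow side, because the jaws were level rather than upright.

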